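# Zero the resin pump's counter and open the hardener bottle

## Robot

A 7-joint arm with a two-finger parallel gripper is mounted at the origin on the work surface. World frame = base frame: x ahead of the robot, y to its left, z up, the work surface at z = 0. Lengths are in mm, angles in rad, forces in N, time in s.
With the tool pointing down it reaches from about 400 to 900 mm from the base axis. Payload 5.6 kg.
Tool frame: the origin (TCP) lies midway between the tips of the shut fingers; the grasp point (between the pads) lies 19 mm behind it; x points along the fingers, y is the direction in which the jaws open and shut, and the axes are right-handed (so a half turn about x gives the same grasp; the last joint's range is limited). The gripper opens to 92 mm and grips with 3 to 60 N. Pads are 20 mm wide; open, the fingers measure 128 mm over their backs; the gripper's body (75 mm by 189 mm) begins 69 mm behind the grasp point.
Start: joints at [-1.272, 0.468, -0.012, 1.603, 0.006, 1.071, -0.056], TCP at [217.91, 612.392, 214.592] pointing down, gripper open.
Joint ranges: [-2.53, 2.53], [-0.31, 2.02], [-1.57, 1.55], [0.28, 2.44], [-1.29, 4.43], [0.15, 1.84], [-2.92, 2.92]. Speed limits (rad/s): [2.57, 2.57, 3.14, 3.14, 3.14, 3.14, 3.14].

## Interface

Orientations are given as a rotation vector (axis times angle).
In Python, from cell import robot, grip, kin, viewer gives the robot as it stands. Calls block until the motion is done:
- robot.movep(position, orientation): joint-space move of the TCP to a pose.
- robot.servo_line(position, feed=150, rotation=None): straight line of the TCP; rotation=None keeps the orientation; feed is the mean speed in mm/s.
- robot.goto_joints(angles): joint-space move.
- grip(opening, newtons=None): opening from 0.0 (shut) to 1.0 (fully open); newtons is the grip in N (None keeps the last); returns when the fingers have stopped.
- robot.hold(seconds).
- kin.ik(position, orientation): joint angles nearest the present ones, or None.
- robot.observe(): the state.
- viewer.read_camera(name): name is "scene" or "top"; returns the picture (480x640x3 uint8, red, green, blue); there is no depth.
- viewer.camera_info(name): a dict with "camera_matrix" (3x3 intrinsics, pixels), "R" (3x3) and "t" (3): a world point X has camera coordinates R X + t. Camera axes: x right, y down, z forward; pixel columns grow to the right and rows downward; lengths in mm; the calibration is good to about 2 mm. A picture is of the moment at which its call begins. camera_info takes no time and is no camera call.
A pose or a line that the arm cannot do raises robot.IKError and nothing moves.
- robot.job_done(): hands the job in, once; it reports no verdict.
Trained networks look in the newest picture that a camera, given by its name, has taken for a name from the list of things; names that differ only in an ending like _2 or _b are one class to them, and where a whole thing is asked for, a point or a joint stands for the part that bears it (a point fixed in the world has none). Each returns a list of dicts, best first, with "confidence" (0 to 1); they miss things now and then, are a little off and sometimes report something else, mostly with a low value. They report only what shows in the picture. A call takes as long as a camera call. They do not tell look-alikes from the thing itself.
- viewer.silhouettes(name, camera): "mask" (480x640 bool, what is visible of it).
- viewer.pinpoint(name, camera): "at" ([x, y, z] in mm, in the coordinates of the camera as it stood for that picture, good to about 4 mm: a listed point, or the origin of a listed thing).
The state is a dict: "t": time; "joints": joint angles; "joint_velocities": joint speeds; "joint_torque": joint torques, N m; "tcp_pos": TCP position; "tcp_rot": TCP orientation; "contact_force": force on the tool from outside, world axes, zero at the start; "wrist_torque": the same for the moment, N m; "grip_width": opening from 0.0 (shut) to 1.0 (fully open).
Only numpy, scipy, OpenCV 4.12 (cv2) and the standard library are available. Lean on these libraries where they do the work, as an engineer would, in place of code of your own. Each camera call takes 0.05 s, during which the arm holds its last target.

## Task

Before the dosing pump is refilled, first turn the reset knob of its stroke counter anticlockwise, fully back to its zero stop. Then open the square hardener bottle: press its safety cap down, twist it anticlockwise while pressed until it is free, lift it straight off, and finish while still holding the cap upright and still above the bottle, at least 6 cm clear of its mouth. Leave the other things on the bench where they are.

Things in the scene. Friction and masses are not known exactly. Their poses are not given: they have to be found in the camera images.
- bottle: Square white hardener bottle, 90 x 90 mm, upright in a 120 x 120 mm wooden cradle 50 mm high, fixed to the bench. Origin: underside of the cradle, on the bench, on the neck's axis; z up. Shoulder 149 mm above the bench (152 at the neck). It stands to the left or the right, the pump on the other side.
- mouth (a point): Top centre of the bottle's 28 mm neck, 194 mm above the bench, under the cap. A bayonet catch blocks the unpressed cap and all clockwise turning. Pressed at least 5.5 mm (7 is good), the cap turns anticlockwise from above; after 55 to 120 degrees (80 is good; hard stop near 125) it is free. Then lift straight up by 30 mm or more to clear the neck.
- cap: Ribbed black push-and-turn cap on the neck, loose, 52 to 54 mm across, 32 mm high, 25 to 45 g. Origin: centre of its open underside, 174 mm above the bench when seated (top at 206); x along the bottle's x. A sprung plug pushes it up: 4 N seated, 9 N at the bottom of its 8 mm downward travel, a hard stop. Grip it across the sides at any yaw, with 40 to 80 N.
- pump: Grey resin dosing pump, housing 124 x 104 mm, top 70 mm above the bench, short steel spout at its front (-x); fixed to the bench. Origin: centre of its underside; z up. On its top a round white dial, 84 mm, with ticks, and the reset knob at its centre.
- reset_knob (a joint): Angle (rad) of the stroke counter's reset knob: 0 at the zero stop, growing as it turns clockwise seen from above (2.0 at most); starts at 0.5 to 1.3. Turn it anticlockwise back to 0, a hard stop. Light friction (0.04 N m); it stays where left.
- knob_grip (a point): Point on the knob's vertical axis at grip height, 100 mm above the bench. Black upright bar 44 mm long, 14 mm thick, from 20 mm below to 14 mm above this point, on a 48 mm disc. The bar lies along this frame's x, which turns with it; white mark and pointer show to -x. At zero it is in line with the pump's x, pointer at the steel stop at the dial's front.
- resin_jug: tall round bottle with a plain cap, 90 mm across, 215 mm high; bystander; origin at the centre of its underside
- mixing_cup: clear open cup, 74 mm across, 85 mm high; bystander, between the task's things; origin at the centre of its underside
- tape_roll: cardboard-coloured roll lying flat, 96 mm across, 25 mm high; bystander; origin at the centre of its underside
- brush: brush with a wooden handle lying on the bench, 200 mm long; bystander, between the task's things; origin at the centre of its underside
- mallet: wooden mallet lying down, head 60 mm thick, about 270 mm long; bystander; origin at the centre of its underside
- wood_plane: wooden block plane, 200 x 56 mm, about 75 mm high; bystander; origin at the centre of its underside
- varnish_tin: round metal tin, 86 mm across, 100 mm high; bystander; origin at the centre of its underside
Not all that is in view belongs to the job. Of the things like the cap, leave any that is purple or red; of the rest the smaller one is meant.

How it is judged:
By the outcome, as a careful person would: the job done as asked, in the order asked, and still so for the second after the job is handed in, while the arm keeps its last pose, push and grip.
It also fails if it takes over 58 s, if anything falls off the work surface, if the arm or the gripper's body presses on something with over 40 N, if the wrist force passes 120 N, or if a joint passes its speed limit or range.

## Working session

There is one attempt and no reset: what is moved stays moved. The work goes in short steps, each a Python script; the robot and the scene stay as the last script left them, time stands still between calls to the robot, and variables do not carry over. Pictures are saved under pics/ and viewed, and the job is handed in when it is done.

```bash
ls; mkdir -p pics
python3 - <<'E'
from cell import robot, grip, kin, viewer
import cv2, numpy as np
o=robot.observe(); print(o)
for n in ("scene","top"):
    im=viewer.read_camera(n); cv2.imwrite(f"pics/{n}0.png",im[:,:,::-1])
    ci=viewer.camera_info(n); print(n,ci)
E
```

```text
pics
{'t': 0.0, 'joints': array([-1.27200749,  0.46837796, -0.01157504,  1.60365392,  0.00601263,
        1.07141565, -0.05629041]), 'joint_velocities': array([ 0.00127356, -0.0001633 , -0.00025991,  0.00077382,  0.00168202,
        0.00119878, -0.00079903]), 'joint_torque': array([-1.57005638e-05, -5.20578575e+01, -1.22426811e-02, -2.43743634e+01,
       -5.66119573e-02,  1.72359118e-02,  1.47596966e-04]), 'tcp_pos': array([217.74590211, 611.79774896, 213.62731193]), 'tcp_rot': array([ 0.26683662,  1.554259  , -0.2696974 ]), 'contact_force': array([ 0.33982207, -0.16222944, -0.71851939]), 'wrist_torque': array([ 0.04347854, -0.00873913, -0.01142046]), 'grip_width': 0.9990412512889656}
scene {'camera_matrix': array([[564.21497203,   0.        , 328.11412681],
       [  0.        , 564.21497203, 237.55323193],
       [  0.        ,   0.        ,   1.        ]]), 'R': array([[ 0.87565382,  0.48289085, -0.00684165],
       [ 0.27431032, -0.50898248, -0.8158987 ],
       [-0.3974723 ,  0.71256808, -0.5781544 ]]), 't': array([-494.8105846 ,  -32.25857126, 1644.39247434])}
top {'camera_matrix': array([[604.34509093,   0.        , 315.02619436],
       [  0.        , 604.34509093, 239.13748408],
       [  0.        ,   0.        ,   1.        ]]), 'R': array([[ 6.85723132e-04, -9.99788534e-01,  2.05527894e-02],
       [-9.87188091e-01, -3.95618715e-03, -1.59511820e-01],
       [ 1.59559400e-01, -2.01800880e-02, -9.86982047e-01]]), 't': array([ -17.66912398,  582.31855489, 1545.73203973])}
```

View pics/scene0.png

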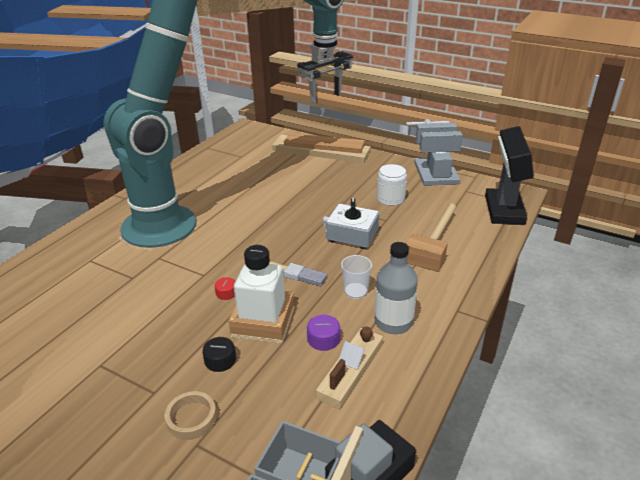

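View pics/top0.png

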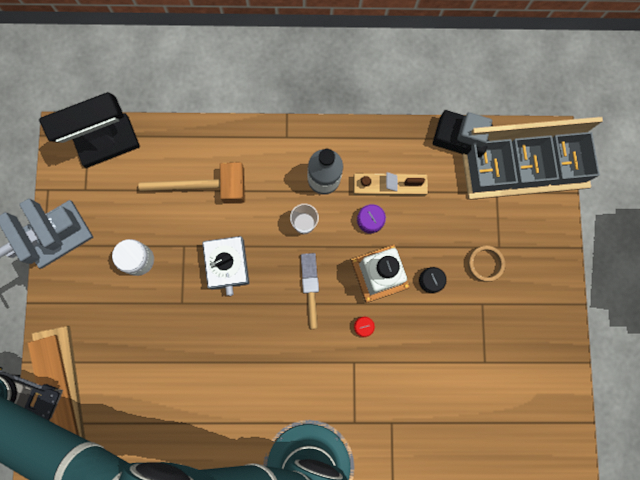

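Cap look-alikes in the top view are: black on the bottle (388,267), loose black (432,279), purple (371,218) and red (364,327). Next I'll enlarge these and measure them.

```bash
cat > h.py <<'E'
import numpy as np, cv2
from cell import robot, grip, kin, viewer
C={n:viewer.camera_info(n) for n in ("scene","top")}
def P(n):
    c=C[n]; return c["camera_matrix"]@np.c_[c["R"],c["t"]]
def tri(ps,pt):
    X=cv2.triangulatePoints(P("scene"),P("top"),np.float64(ps).reshape(2,1),np.float64(pt).reshape(2,1))[:,0]; return X[:3]/X[3]
def proj(n,X):
    q=P(n)@np.append(X,1); return q[:2]/q[2]
def back(n,p,z):
    c=C[n]; d=c["R"].T@np.linalg.inv(c["camera_matrix"])@[p[0],p[1],1]; o=-c["R"].T@c["t"]; return o+d*(z-o[2])/d[2]
E
python3 - <<'E'
from h import *
im={}
for n in ("scene","top"):
    im[n]=viewer.read_camera(n)
    for k in ("bottle","mouth","cap","pump","knob_grip","reset_knob"):
        try:
            for d in viewer.pinpoint(k,n):
                a=C[n]["R"].T@(np.array(d["at"])-C[n]["t"]); print(n,k,round(d["confidence"],2),a.round(1),proj(n,a).round(0))
        except Exception as e: print(n,k,e)
a=cv2.resize(im["top"][240:310,345:455],None,fx=3.6,fy=4,interpolation=3)
def crop(n,x0,y0,w,h,W,H): return cv2.resize(im[n][y0:y0+h,x0:x0+w],(W,H),interpolation=cv2.INTER_CUBIC)
g=np.vstack([np.hstack([crop("top",345,235,110,80,400,300),crop("top",190,225,80,60,400,300)]),
 np.hstack([crop("scene",190,235,140,105,400,300),crop("scene",310,185,80,60,400,300)])])
cv2.imwrite("pics/crops1.png",g[:,:,::-1])
E
```

```text
scene bottle 0.58 [ 494.1 -187.    -1.1] [263. 323.]
scene bottle 0.51 [740.9 212.6   0.8] [425. 261.]
scene mouth 0.55 [ 491.9 -182.7  198.2] [256. 253.]
scene cap 0.92 [ 646.1 -163.9    5.2] [324. 337.]
scene cap 0.78 [ 351.3 -140.2   -2. ] [226. 293.]
scene cap 0.77 [ 492.2 -188.8  181.2] [255. 261.]
scene cap 0.75 [ 483.6 -328.3    2.1] [222. 361.]
scene pump 0.61 [518.1 221.1   5.8] [351. 235.]
scene knob_grip 0.5 [518.8 217.1 102.8] [352. 207.]
scene reset_knob it knows: bottle, brush, cap, knob_grip, mallet, mixing_cup, mouth, pump, resin_jug, tape_roll, varnish_tin, wood_plane
top bottle 0.76 [ 4.955e+02 -1.861e+02 -1.000e-01] [378. 274.]
top mouth 0.67 [ 491.1 -184.7  196.2] [387. 267.]
top cap 0.91 [ 478.7 -331.8   -2.5] [431. 280.]
top cap 0.89 [ 491.8 -187.9  171.7] [387. 268.]
top cap 0.8 [ 359.7 -147.8   -2.1] [364. 325.]
top cap 0.68 [739.6 207.9  -3.2] [233. 185.]
top cap 0.63 [ 642.1 -170.9    2.3] [371. 220.]
top cap 0.21 [ 740.3 -223.2   -4.5] [389. 186.]
top pump 0.79 [521.6 216.7  -3.8] [228. 264.]
top knob_grip 0.52 [520.9 214.3 101.6] [224. 259.]
top reset_knob it knows: bottle, brush, cap, knob_grip, mallet, mixing_cup, mouth, pump, resin_jug, tape_roll, varnish_tin, wood_plane
```

View pics/crops1.png

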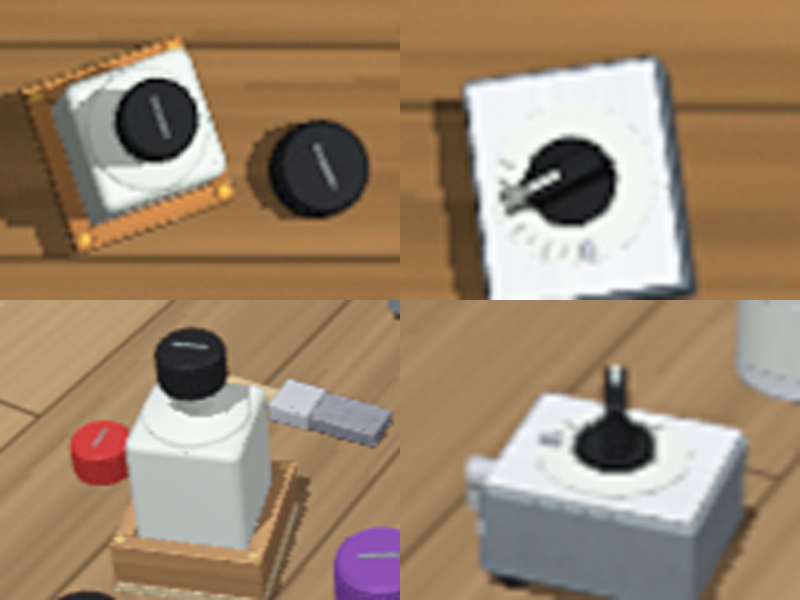

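The cap meant is the black one on the bottle, at top (388,267) and scene (256,257). It sits on the neck and is smaller than the loose black one, and red and purple are ruled out. Next I'll measure exact edges.

Run:
```python
from h import *
t=viewer.read_camera("top"); s=viewer.read_camera("scene")
def crop(im,x0,y0,w,h,W,H): return cv2.resize(im[y0:y0+h,x0:x0+w],(W,H),interpolation=cv2.INTER_CUBIC)
# top: knob 206..246 x 244..284 at 10x ; scene 330..370x190..230
g=np.hstack([crop(t,204,244,40,40,400,400),crop(s,334,192,40,40,400,400)])
cv2.imwrite("pics/knob10.png",g[:,:,::-1])
g=np.hstack([crop(t,368,247,40,40,400,400),crop(s,237,240,40,40,400,400)])
cv2.imwrite("pics/cap10.png",g[:,:,::-1])
# pump top quad from top image: fourier: bright mask
hsv=cv2.cvtColor(t,cv2.COLOR_RGB2HSV)
m=((hsv[...,1]<40)&(hsv[...,2]>185)).astype(np.uint8); m[:, :195]=0;m[:,255:]=0;m[:230]=0;m[300:]=0
cs,_=cv2.findContours(m,0,2); c=max(cs,key=cv2.contourArea); r=cv2.minAreaRect(c); print(r)
B=cv2.boxPoints(r); W=np.array([back("top",p,70) for p in B]); print(W.round(1)); print(np.linalg.norm(np.diff(W,axis=0),axis=1), W.mean(0)); d=np.diff(W,axis=0); print(np.degrees(np.arctan2(d[:,1],d[:,0])))
for n in ("top","scene"):
    im={"top":t,"scene":s}[n]
    mk=(im.max(2)<75).astype(np.uint8); 
    x0,y0,x1,y1={"top":(368,247,408,287),"scene":(237,240,277,272)}[n]
    z=np.zeros_like(mk); z[y0:y1,x0:x1]=mk[y0:y1,x0:x1]; z=cv2.morphologyEx(z,cv2.MORPH_CLOSE,np.ones((5,5)))
    cs,_=cv2.findContours(z,0,2); c=max(cs,key=cv2.contourArea); print(n,cv2.boundingRect(c),cv2.fitEllipse(c),cv2.contourArea(c))
```

```text
((224.2230987548828, 261.28460693359375), (45.520748138427734, 38.07866287231445), 82.87498474121094)
[[572.4 275.1  70. ]
 [585.2 177.9  70. ]
 [468.  161.1  70. ]
 [455.6 257.2  70. ]]
[ 98.03872439 118.42408359  96.89620618] [520.31200649 217.83307257  70.        ]
[ -82.51128464 -171.83560462   97.31198861]
top (377, 256, 22, 22) ((387.51678466796875, 266.6750183105469), (20.99953842163086, 21.91130256652832), 43.37694549560547) 355.5
scene (244, 245, 26, 25) ((256.3747863769531, 257.21112060546875), (25.111236572265625, 25.465417861938477), 63.511878967285156) 483.0
```

View pics/knob10.png

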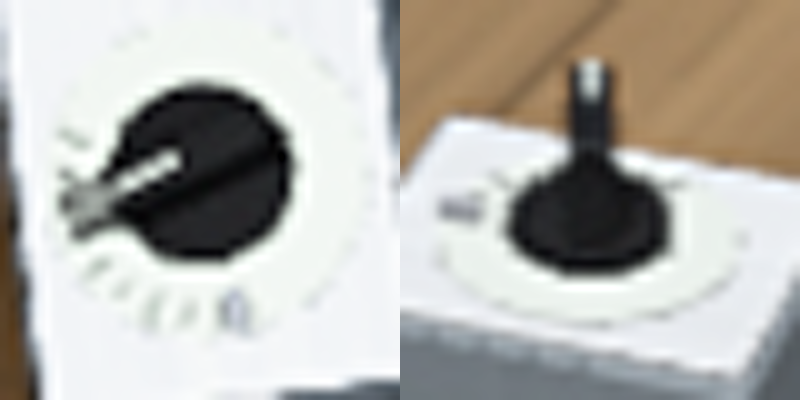

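View pics/cap10.png

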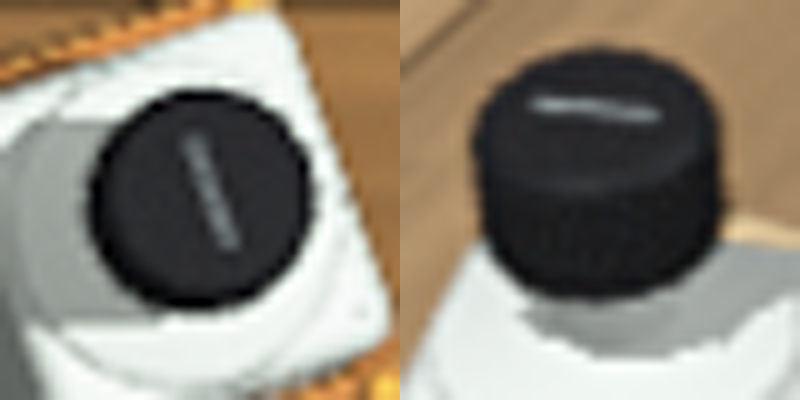

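```bash
cat >> h.py <<'E'
from scipy.spatial.transform import Rotation as R_
def down(psi):  # psi deg: yaw of tool y (jaw direction)
    p=np.radians(psi); x=np.array([0,0,-1.]); y=np.array([np.cos(p),np.sin(p),0]); return R_.from_matrix(np.c_[x,y,np.cross(x,y)]).as_rotvec()
def yaw():
    m=R_.from_rotvec(robot.observe()["tcp_rot"]).as_matrix(); return np.degrees(np.arctan2(m[1,1],m[0,1])), np.degrees(np.arccos(-m[2,0]))
E
python3 - <<'E'
from h import *
print("cap top", tri((256.1,250.4),(388.7,265.6)))
print("cap top face", tri((256.1,251.2),(387.9,266.4)))
# knob: mark inner end/outer end
print("mark out", back("top",(215.3,262.7),114),"in",back("top",(221.6,258.9),114))
print("bar mark out tri",tri((352.5,197.8),(215.3,262.7)))
t=viewer.read_camera("top"); s=viewer.read_camera("scene")
c=np.array([520.5,217.,0])
rows=[]
for a in (-52,-58,-64):
    q=np.radians(a); u=np.array([np.cos(q),np.sin(q),0]); v=np.array([-u[1],u[0],0]); g=[]
    for n,im,x0,y0 in (("top",t,209,249),("scene",s,339,190)):
        k=cv2.resize(im[y0:y0+30,x0:x0+30],(400,400),interpolation=0)[:,:,::-1].copy(); k=cv2.convertScaleAbs(k,alpha=1.6,beta=10)
        for z,col in ((114,(0,0,255)),(80,(0,255,0))):
            pts=[]
            for i,j in ((22,7),(22,-7),(-22,-7),(-22,7)):
                p=proj(n,c+u*i+v*j+[0,0,z]); pts.append(((p-[x0,y0]+.5)*400/30))
            cv2.polylines(k,[np.int32(pts)],True,col,1)
        d=[(proj(n,c+[24*np.cos(w),24*np.sin(w),80])-[x0,y0]+.5)*400/30 for w in np.linspace(0,6.28,40)]
        cv2.polylines(k,[np.int32(d)],True,(255,200,0),1)
        g.append(cv2.resize(k,(266,300)))
    rows.append(np.vstack(g))
cv2.imwrite("pics/ov.png",np.hstack(rows))
# ik checks
o=robot.observe(); print(yaw(),o["joints"][6])
for nm,p in (("knob",(520.5,217,84)),("cap",(491.5,-186,175)),("capup",(491.5,-186,275))):
    for psi in range(-180,180,30):
        j=kin.ik(np.array(p,float),down(psi)); print(nm,psi,None if j is None else np.round(j,2))
E
```

```text
cap top [ 494.28632027 -185.97935247  209.23283998]
cap top face [ 492.84877488 -184.53046024  205.65288021]
mark out [510.87999288 234.2476422  114.        ] in [520.49857802 218.79537703 114.        ]
bar mark out tri [511.30660263 234.18958471 118.88874832]
(np.float64(70.41356246047783), np.float64(0.002687217254595112)) -0.056296866381347364
knob -180 [-0.26  0.51 -0.24  1.9   0.17  0.75  2.54]
knob -150 [-1.33  0.98  1.34  1.97 -1.07  1.17 -2.16]
knob -120 [-1.33  0.98  1.34  1.97 -1.07  1.17 -1.63]
knob -90 [-0.92  0.55  0.6   1.95 -0.44  0.78 -1.64]
knob -60 [-0.86  0.53  0.52  1.94 -0.37  0.76 -1.17]
knob -30 [-0.83  0.53  0.48  1.94 -0.34  0.76 -0.67]
knob 0 [-0.77  0.51  0.4   1.94 -0.29  0.75 -0.2 ]
knob 30 [-0.69  0.5   0.3   1.93 -0.21  0.74  0.26]
knob 60 [-0.61  0.49  0.2   1.93 -0.14  0.73  0.72]
knob 90 [-0.53  0.49  0.09  1.92 -0.07  0.73  1.17]
knob 120 [-0.43  0.49 -0.03  1.91  0.02  0.74  1.62]
knob 150 [-0.35  0.5  -0.13  1.91  0.09  0.74  2.08]
cap -180 [-0.67  0.68  1.36  2.   -0.75  1.11 -2.12]
cap -150 [-0.67  0.68  1.36  2.   -0.75  1.11 -1.59]
cap -120 [-
[... 450 characters left out ...]
8]
cap 150 [ 1.14  0.57 -1.1   1.89  0.59  1.05  2.41]
capup -180 [-0.74  0.45  1.38  1.89 -0.47  1.2  -2.35]
capup -150 [-0.74  0.45  1.38  1.89 -0.47  1.2  -1.82]
capup -120 [-0.74  0.45  1.38  1.89 -0.47  1.2  -1.3 ]
capup -90 [-0.6   0.3   1.1   1.89 -0.29  1.13 -0.97]
capup -60 [-0.56  0.28  1.04  1.89 -0.27  1.13 -0.47]
capup -30 [-0.54  0.27  1.01  1.88 -0.25  1.12  0.04]
capup 0 [-0.52  0.26  0.98  1.88 -0.24  1.12  0.55]
capup 30 [-0.49  0.25  0.95  1.88 -0.23  1.12  1.06]
capup 60 [-0.47  0.25  0.92  1.88 -0.22  1.12  1.58]
capup 90 [-0.47  0.25  0.92  1.88 -0.22  1.12  2.1 ]
capup 120 [-0.48  0.25  0.93  1.88 -0.22  1.12  2.63]
capup 150 [ 1.27  0.53 -1.3   1.78  0.54  1.25  2.44]
```

View pics/ov.png

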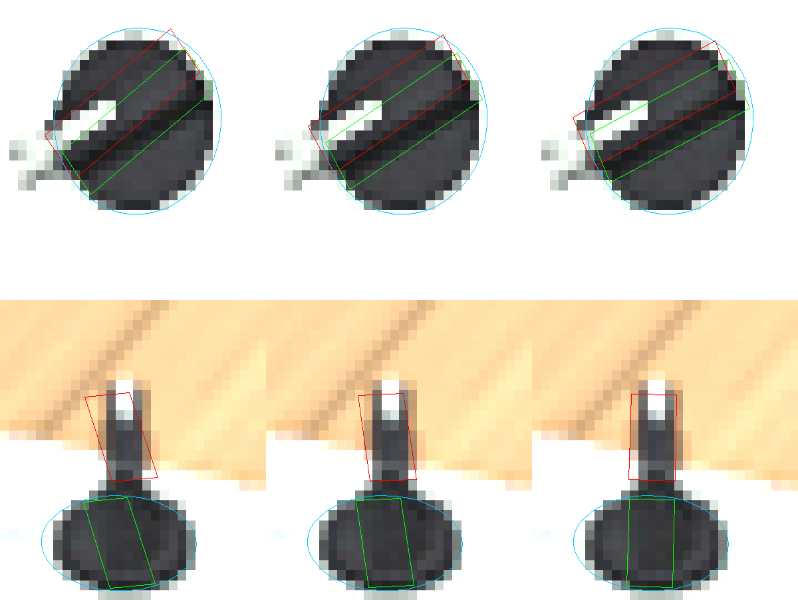

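The overlay shows the bar at about -64° world (pump yaw about 8°), so the knob stands at about 1.25 rad. The cap top triangulates to about z 206-209, which agrees with the stated 206. Next I'll move to the knob.

Run:
```python
from h import *
robot.movep(np.array([520,217.3,175.]),down(26)); grip(0.5,30)
robot.servo_line(np.array([520,217.3,85.]),feed=120)
o=robot.observe(); print(o["t"],o["tcp_pos"],o["contact_force"],yaw(),o["joints"].round(2))
for n in ("scene","top"):
    im=viewer.read_camera(n); x,y=((300,160) if n=="scene" else (170,210))
    cv2.imwrite(f"pics/k_{n}.png",cv2.resize(im[y:y+100,x:x+130],(780,600))[:,:,::-1])
```

```text
4.425 [520.55011418 217.43589105  85.55582292] [-0.07978307  0.128863   -0.17711803] (np.float64(25.990203396079053), np.float64(0.06358105675381663)) [-0.7   0.5   0.31  1.93 -0.22  0.74  0.19]
```

View pics/k_scene.png

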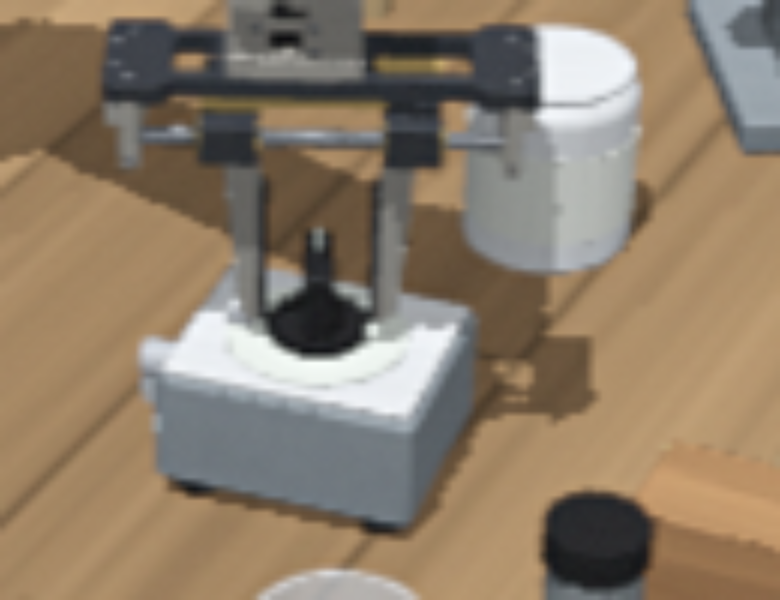

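The knob bar at crop (318,270) sits centred between the open fingers, at 90° to the jaws. I'll grip it and turn anticlockwise.

Run:
```python
from h import *
def st(l):
    o=robot.observe(); print(l,round(o["t"],2),o["tcp_pos"].round(1),o["contact_force"].round(1),o["wrist_torque"].round(2),round(yaw()[0],1),round(o["grip_width"]*92,1),o["joints"][6].round(3))
grip(0.0,30); st("grip")
j=np.array(robot.observe()["joints"])
for d in (20,45,60,65,68,71,73):
    q=j.copy(); q[6]+=np.radians(d); robot.goto_joints(q); st(d)
    if abs(robot.observe()["wrist_torque"][2])>0.6: break
im=viewer.read_camera("top"); cv2.imwrite("pics/k2.png",cv2.resize(im[220:310,170:290],(800,600))[:,:,::-1])
```

```text
grip 5.11 [520.8 217.6  85.2] [ 2.1  0.9 -0.5] [ 0.2  -0.51 -0.02] 26.0 13.7 0.188
20 5.53 [521.2 217.9  85.2] [ 2.8  2.4 -2.7] [ 0.34 -0.62  0.03] 45.8 14.0 0.534
45 6.03 [521.5 218.4  85.3] [ 3.   3.2 -4.8] [ 0.54 -0.85 -0.  ] 70.9 13.8 0.972
60 6.39 [521.5 218.7  85.2] [ 4.6  4.3 -4.1] [ 0.73 -0.88  0.05] 85.9 14.0 1.234
65 6.64 [521.5 218.9  85.3] [ 4.7  3.6 -5.5] [ 0.84 -0.91  0.02] 90.9 14.2 1.321
68 6.89 [521.5 218.9  85.3] [ 3.7  4.3 -5.3] [ 0.89 -0.92  0.05] 93.9 13.9 1.373
71 7.14 [521.5 219.   85.3] [ 4.1  3.5 -4.8] [ 0.97 -0.94 -0.  ] 96.9 14.1 1.425
73 7.39 [521.5 219.   85.2] [ 4.4  4.9 -5.3] [ 0.97 -0.87 -0.35] 98.8 13.9 1.46
```

View pics/k2.png

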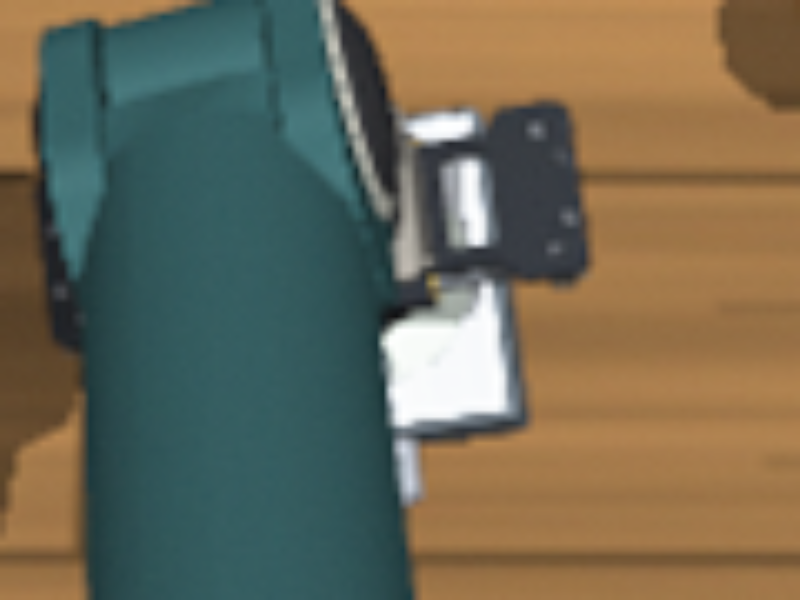

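The torque begins to rise at jaw yaw 98.8°, where the stop is expected (pump yaw 8° + 90°). I'll press firmly into the stop, then release.

Run:
```python
from h import *
def st(l):
    o=robot.observe(); print(l,round(o["t"],2),o["tcp_pos"].round(1),o["contact_force"].round(1),o["wrist_torque"].round(2),round(yaw()[0],1),round(o["grip_width"]*92,1))
j=np.array(robot.observe()["joints"]); b=j[6]
for d in (2,4,6):
    q=j.copy(); q[6]=b+np.radians(d); robot.goto_joints(q); robot.hold(.1); st(d)
    if abs(robot.observe()["wrist_torque"][2])>1.2: break
grip(0.45); st("open")
p=robot.observe()["tcp_pos"]; robot.servo_line(p+[0,0,90],feed=150); 
robot.movep(np.array([480,60,290.]),down(60)); st("away")
for n,x,y in (("top",200,240),("scene",330,185)):
    im=viewer.read_camera(n); cv2.imwrite(f"pics/k3{n}.png",cv2.resize(im[y:y+50,x:x+50],(400,400),interpolation=2)[:,:,::-1])
cv2.imwrite("pics/k3.png",np.hstack([cv2.imread("pics/k3top.png"),cv2.imread("pics/k3scene.png")]))
```

```text
2 7.79 [521.6 219.1  85.3] [ 2.6  2.5 -1.8] [ 0.38 -0.46 -0.69] 100.7 14.2
4 8.14 [521.5 219.1  85.3] [ 2.7  2.3 -1.7] [ 0.42 -0.43 -0.79] 102.7 14.7
6 8.49 [521.4 219.   85.3] [ 0.7  3.3 -1.9] [ 0.46 -0.16 -0.95] 104.8 14.9
open 9.05 [521.5 218.9  85.3] [ 0.1  0.1 -0.8] [0.03 0.03 0.01] 104.8 41.4
away 10.62 [479.7  61.2 289.1] [-0.2  0.7 -0.8] [ 0.05 -0.01 -0.03] 60.2 41.4
```

View pics/k3.png

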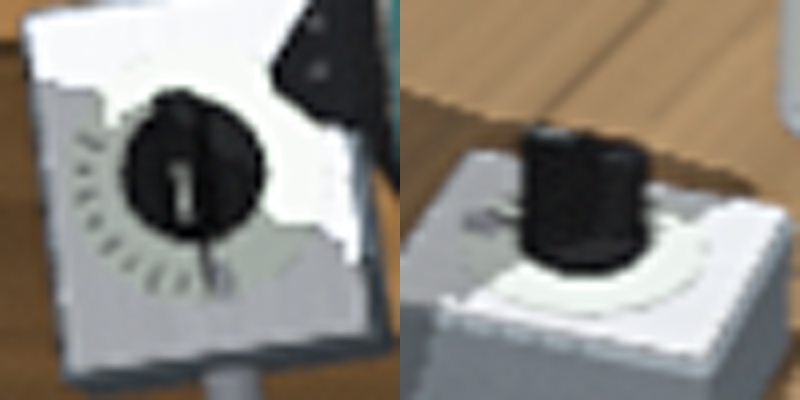

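The knob pointer now lies at the front stop (top crop (210,270)), and the torque rise confirmed the hard stop. Now the cap.

Run:
```python
from h import *
def st(l):
    o=robot.observe(); print(l,round(o["t"],2),o["tcp_pos"].round(1),o["contact_force"].round(1),o["wrist_torque"].round(2),round(yaw()[0],1),round(o["grip_width"]*92,1),o["joints"].round(2))
grip(1.0,60)
robot.movep(np.array([492.3,-185.5,275.]),down(-20)); st("above")
robot.servo_line(np.array([492.3,-185.5,175.]),feed=120); st("down")
for n,x,y in (("top",330,220),("scene",190,180)):
    im=viewer.read_camera(n); cv2.imwrite(f"pics/c1{n}.png",cv2.resize(im[y:y+130,x:x+130],(400,400),interpolation=2)[:,:,::-1])
cv2.imwrite("pics/c1.png",np.hstack([cv2.imread("pics/c1top.png"),cv2.imread("pics/c1scene.png")]))
```

```text
above 12.55 [ 492.7 -184.1  274.8] [ 0.2  0.4 -0.4] [-0.06  0.1   0.04] -19.8 91.9 [-0.48  0.25  0.93  1.88 -0.22  1.12  0.18]
down 13.53 [ 492.8 -185.7  175.6] [ 0.3 -0.7  1.3] [-0.1   0.09 -0.  ] -20.0 92.1 [-0.39  0.39  0.86  1.98 -0.37  0.93  0.31]
```

View pics/c1.png

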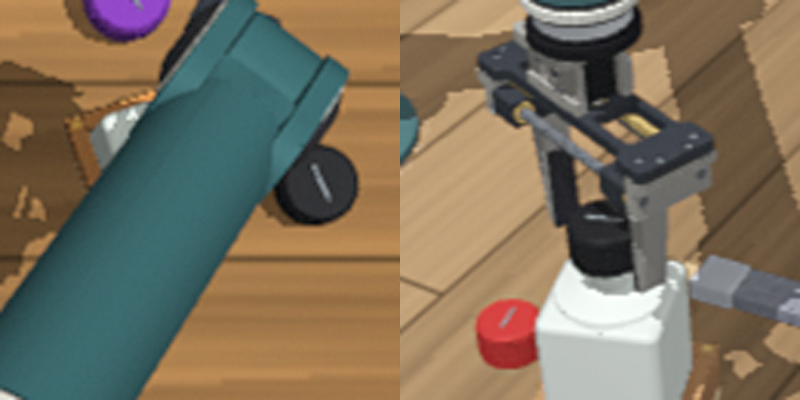

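The cap at scene crop (600,240) is between the pads and clear of them. I'll grip it and press.

Run:
```python
from h import *
def st(l):
    o=robot.observe(); print(l,round(o["t"],2),o["tcp_pos"].round(1),o["contact_force"].round(1),o["wrist_torque"].round(2),round(yaw()[0],1),round(o["grip_width"]*92,1)); return o
grip(0.0,60); o=st("grip")
if np.linalg.norm(o["contact_force"][:2])<15:
    p=np.array([492.3,-185.5,175.])
    for d in (3,5,7):
        robot.servo_line(p-[0,0,d],feed=20); o=st(d)
```

```text
grip 14.32 [ 493.1 -185.8  175.2] [ 4.4 -1.4 -2.2] [-0.46 -0.76  0.06] -20.0 52.0
3 14.62 [ 493.1 -185.8  172.6] [ 2.7 -0.8  4.5] [-0.25 -0.42  0.01] -20.0 51.8
5 14.87 [ 493.2 -185.8  170.8] [ 2.7 -0.6  6.3] [-0.18 -0.42  0.01] -20.0 51.9
7 15.12 [ 493.1 -185.8  168.9] [ 2.3 -0.9  7.3] [-0.14 -0.31 -0.04] -20.0 52.4
```

Run:
```python
from h import *
def st(l):
    o=robot.observe(); print(l,round(o["t"],2),o["tcp_pos"].round(1),o["contact_force"].round(1),o["wrist_torque"].round(2),round(yaw()[0],1),round(o["grip_width"]*92,1)); return o
robot.servo_line(np.array([492.3,-185.5,167.2]),feed=20); o=st("press")
j=np.array(o["joints"]); j=kin.ik(np.array([492.3,-185.5,167.2]),down(-20)); print(np.abs(j-o["joints"]).max())
for d in (10,25,40,55,70,82):
    q=np.array(j); q[6]+=np.radians(d); robot.goto_joints(q); o=st(d)
    if abs(o["wrist_torque"][2])>1.5: print("STOP"); break
```

```text
press 15.37 [ 493.2 -185.8  168.2] [ 2.  -0.1  7.5] [-0.16 -0.3   0.  ] -20.0 52.0
0.0015326589032511606
10 15.66 [ 492.7 -185.7  168. ] [-0.  -0.2  8.2] [-0.08 -0.02  0.04] -10.0 52.2
25 16.02 [ 492.4 -185.7  167.9] [ 0.3 -0.8  9.5] [-0.09 -0.01  0.04] 5.0 52.2
40 16.38 [ 492.4 -185.7  167.9] [-0.8  0.   7.9] [-0.16  0.02 -0.01] 20.0 52.0
55 16.73 [ 492.4 -185.8  167.9] [-0.1 -0.4  7.8] [-0.16  0.04  0.02] 35.0 52.1
70 17.09 [ 492.3 -185.8  167.9] [ 0.4 -0.3  7.8] [-0.16  0.02  0.06] 50.0 51.7
82 17.41 [ 492.3 -185.8  167.9] [-0.3 -0.5  8.3] [-0.14  0.03  0.06] 62.0 51.9
```

There is almost no resisting torque over 82°, so the cap turned. I'll lift in stages and watch for a catch.

Run:
```python
from h import *
def st(l):
    o=robot.observe(); print(l,round(o["t"],2),o["tcp_pos"].round(1),o["contact_force"].round(1),o["wrist_torque"].round(2),round(yaw()[0],1),round(o["grip_width"]*92,1)); return o
p=np.array([492.3,-185.6,167.2]); ok=True
for d in (5,9,13,20,40):
    robot.servo_line(p+[0,0,d],feed=50); o=st(d)
    if o["contact_force"][2]<-12: print("CATCH"); ok=False; break
if ok:
    robot.servo_line(p+[0,0,105],feed=80); robot.hold(.3); st("up"); print(yaw())
for n,x,y in (("top",330,200),("scene",190,140)):
    im=viewer.read_camera(n); cv2.imwrite(f"pics/d1{n}.png",cv2.resize(im[y:y+160,x:x+106],(400,600),interpolation=2)[:,:,::-1])
    for k in ("cap","mouth"):
        for e in viewer.pinpoint(k,n):
            a=C[n]["R"].T@(np.array(e["at"])-C[n]["t"]); print(n,k,round(e["confidence"],2),a.round(1))
cv2.imwrite("pics/d1.png",np.hstack([cv2.imread("pics/d1top.png"),cv2.imread("pics/d1scene.png")]))
```

```text
5 17.66 [ 492.4 -185.8  172.8] [ 1.4 -0.3  5.2] [-0.17 -0.19  0.04] 62.0 52.1
9 17.91 [ 492.2 -185.6  176.3] [ 1.9 -0.9  0.6] [-0.28 -0.4  -0.  ] 62.0 52.2
13 18.16 [ 492.2 -185.4  180.2] [ 1.4 -0.6  1.9] [-0.19 -0.41 -0.03] 62.0 51.7
20 18.45 [ 491.9 -185.4  187.4] [0.6 0.2 0.6] [-0.13 -0.24  0.02] 62.0 52.2
40 19.0 [ 492.3 -185.5  207.4] [-0.   0.5 -0.5] [0.04 0.   0.05] 62.0 52.4
up 20.27 [ 492.2 -185.6  271.9] [-0.3  0.1 -0.8] [-0.04  0.02 -0.02] 62.0 52.1
(np.float64(61.996016932154355), np.float64(0.03607101030346792))
top cap 0.85 [ 637.3 -169.9    2.9]
top cap 0.52 [ 478.2 -332.5   -3.2]
top cap 0.2 [ 490.6 -185.8  195.5]
top mouth 0.78 [ 496.1 -187.9  192.1]
scene cap 0.88 [ 354.6 -143.5    2.5]
scene cap 0.65 [ 493.6 -183.3  274.6]
scene cap 0.62 [ 485.5 -328.7    1. ]
scene cap 0.56 [ 644.6 -166.9    2.3]
scene mouth 0.89 [ 491.2 -184.1  196.8]
```

View pics/d1.png

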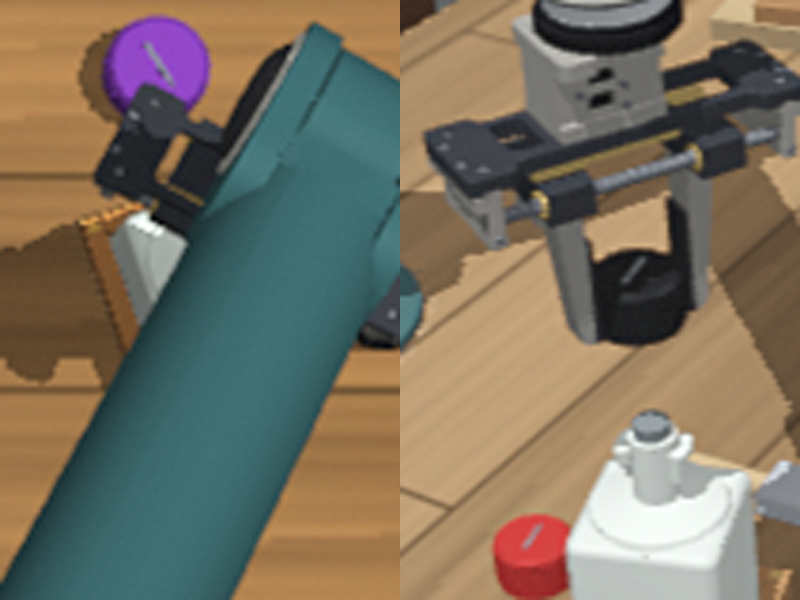

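The cap is off. It shows upright in the grip at scene crop (638,295), over the bare neck at (650,440). Its underside is at about z 271-275, so it is 77-80 mm above the mouth. One full look before handing in.

Run:
```python
from h import *
s=viewer.read_camera("scene"); cv2.imwrite("pics/e1.png",s[:,:,::-1]); t=viewer.read_camera("top"); cv2.imwrite("pics/e2.png",t[:,:,::-1])
```

```text
(no output)
```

View pics/e1.png

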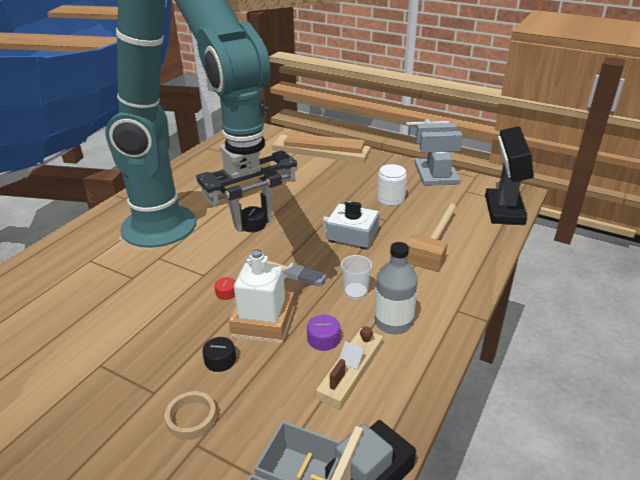

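View pics/e2.png

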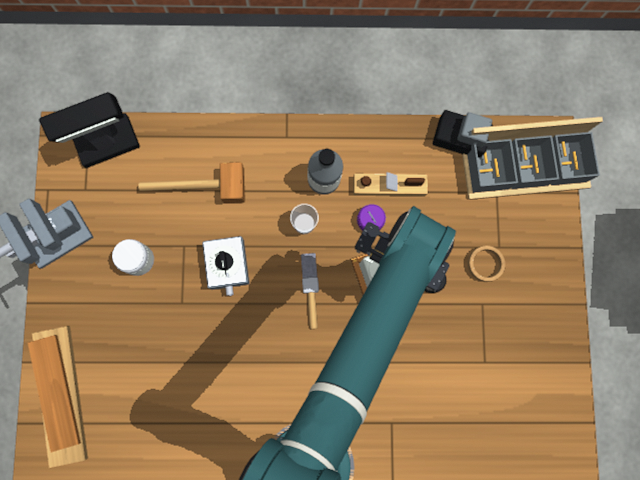

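All the other things are where they were: cup (304,218), brush (310,290), purple cap (371,218) and loose black cap (432,279). The knob mark points to the front stop at top (224,262). Handing in.

```bash
python3 -c "
from h import *
robot.job_done(); o=robot.observe(); print(o['t'],o['tcp_pos'],o['grip_width'])"
```

```text
the job is handed in; nothing more can be done
the job is handed in; nothing more can be done
```

The knob is back at zero, the hardener bottle is open, and the job was handed in at about 21 s of the 58 s allowed.

- **Knob:** I turned it about 72° anticlockwise until the torque rose at the expected yaw. I then pressed another 6° until the pads slipped on the bar at about 1 N m. Afterwards its mark lay about 7.5° off the world x axis, against a measured pump yaw of about 8°, with the pointer at the front stop.
- **Cap:** I pressed the black cap on the bottle down about 7 mm (about 8 N), turned it 82° anticlockwise with almost no resistance, and lifted it straight up without a catch. It is held upright at 60 N over the neck, with its underside about 77 mm above the mouth.
- **Last checks:** The pictures show the bare neck with the cap in the fingers, and the other things where they were.
- **Disagreements:** A low-confidence (0.2) top-view detection put the cap at z 195. It disagrees with the scene camera (z 275) and the arm's own position, and the arm hides the cap from that view, so I disregarded it. My first cap-top measurement gave z 209 against the stated 206; a second gave 205.7.

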